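Clip the glaze stirrer into its drip rack

TASK

The knobbed wooden stirring stick lies loosely on its drip rack, half pulled out. Slide it lengthwise until its tip is fully home in the rack's wooden eye, then press it down past the sprung jaw until its neck sits at the bottom of the fork, whose height is set differently each time, and the jaw has snapped shut over it. Do not grip it, only push and press it, feeling your way: never harder than about 20 N. Leave the other things on the bench where they are.

Things in the scene. Friction and masses are not known exactly. Their poses are not given: they have to be found in the camera images.
- rack: Drip rack fixed to the bench: wooden base 80 x 260 x 10 mm (x -40..40, y -160..100) carrying a wooden eye block (y -150..-100, 48 wide, 100 high) and a steel fork clip (y 40..60). Origin: on the bench, under the clip's line (x=0), at y=0; z up. The clipped stick lies along rack y at x=0, knob out beyond the fork at +y. Between eye block and fork the stick is open to above
- eye_end (a point): Centre of the eye's back wall, rack (0, -140, 55) mm, axes as the rack's. The eye is a blind hole in the eye block, 24 mm wide, from z=45 to 94 mm (rack), 40 mm deep, with a flat back wall
- eye_mouth (a point): Centre of the eye's opening, which faces +y: rack (0, -100, 55) mm. A stick home in the eye lies on its floor (axis about 55 mm up at the tip)
- fork_foot (a point): Top of the base under mid-fork: rack (0, 50, 10) mm. The fork with its jaw is clamped at a height that differs each time and is NOT reported: the hard floor of its 16 mm slot (x -8..8) is 39 to 61 mm above the bench (call it F), so feel for it. On -x a fixed prong to F+45, flared above F+31; on +x a low wall to F+7 and above it the sprung jaw. The fork does not yield
- jaw (a joint): Sprung jaw on the fork's +x side: 0 = shut; grows as pushed out to +x (rad, to 0.5). Its nose hooks over the slot to x=1 mm, flat underside at F+15.5, sloped top rising outwards to F+44 (mm). Spring at the nose 1.5 N shut, 2.5 N when 6 mm out. It snaps shut over the neck only when that is within 1.5 mm of the floor F. Pressing the neck past takes 5 to 12 N, then it stops hard
- stick: Loose round beech stirring stick, about 90 g, 275 mm long, 20 mm diameter, with a turned neck (14 mm diameter, 32 mm long) and a knob (30 mm diameter, 24 mm long) at one end. Origin: on the axis at mid-neck; +y along the axis to the knob; tip at y=-190, neck y -16..16, knob y 61..85 mm. Home in the eye, its neck is over the fork
- stick_tip (a point): Centre of the stick's tip end (20 mm diameter). At the start the tip is in the eye, pulled out 12 to 28 mm from the back wall
- knob_end (a point): Centre of the knob's flat end face. At the start the stick slants (0.15 to 0.3 rad, knob up), its thick part, too thick for the slot, in the fork's flared mouth. Pushed along rack y towards the eye it slides against 1 to 3 N until the tip meets the back wall; the neck then drops about 6 mm onto the shut jaw
- small_rack: Bystander, fixed: smaller rack, base 50 x 150 mm, 60 mm high, with a thin 12 mm stick already in it. Origin: centre of its underside; stick along its y
- beaker: Bystander: white plastic beaker, 64 mm diameter, 75 mm high, origin under its base
- glaze_jar: Bystander: jar, 60 mm diameter, 85 mm high, origin under its base
- bowl: Bystander: terracotta bowl, 100 mm diameter, 50 mm high, origin under its base
- rib: Bystander: flat wooden rib 100 x 45 x 8 mm, origin under its centre
- brush: Bystander: brush lying on the bench, along its x
- oxide_jar: Bystander: small white jar with black cap, 48 mm diameter, 70 mm high, origin under its base
- mug: Bystander: white mug, 76 mm diameter, 90 mm high, origin under its base

How it is judged:
At the end, for the whole second after the job is handed in: The stick rests clipped in its rack: jaw shut to within 0.05 rad with the neck beneath it (mid-neck 42 to 72 mm above the bench and within 4 mm of the rack's mid-plane x=0), tip within 4 mm of the eye's back wall, stick at rest (z of stick in the frame of rack between 0.042 and 0.072 m and x of stick in the frame of rack between -0.004 and 0.004 m and y of stick_tip in the frame of eye_end below 0.004 m and value of joint jaw below 0.05 rad and linear speed of stick below 0.02 m/s); the robot touches nothing.
It fails at once if the stick is gripped, or pushed with more than 22 N (contact force between the fingers and stick above 22 N).
It fails at once if another thing on the bench is moved by more than 30 mm (distance of any of beaker, glaze_jar, bowl, rib, brush, oxide_jar, mug from where it was at the start of the episode above 0.03 m).
It also fails if it takes over 48 s, if anything falls off the work surface, if the arm or the gripper's body presses on something with over 40 N, if the wrist force passes 120 N, or if a joint passes its speed limit or range.

ROBOT

A 6-joint arm with a two-finger parallel gripper is mounted at the origin on the work surface. World frame = base frame: x ahead of the robot, y to its left, z up, the work surface at z = 0. Lengths are in m, angles in rad, forces in N, time in s.
With the tool pointing down it reaches from about 0.375 to 0.975 m from the base axis. Payload 3.8 kg.
Tool frame: the origin (TCP) lies at the very end of the fingers, on their centre line; the grasp point (between the pads) lies 19 mm behind it; z points along the fingers, y is the line along which they close (so a half turn about z gives the same grasp; the last joint's range is limited). The gripper opens to 85 mm and grips with 20 to 120 N. Pads are 22 mm wide; open, the fingers measure 114 mm over their backs; the gripper's body (76 mm by 85 mm) begins 54 mm behind the grasp point. The pads swing forward as they close: fully open they stand 13 mm farther back than shut.
Start: joints at [1.172, 0.264, 1.604, -0, 1.274, -0.037], TCP at [0.239, 0.631, 0.231] pointing down, gripper open.
Joint ranges: [-2.63, 2.63], [-0.94, 2.18], [0.31, 2.57], [-1.31, 4.45], [0, 2.66], [-2.55, 2.55]. Speed limits (rad/s): [2.57, 2.57, 3.14, 3.14, 3.14, 3.14].

INTERFACE

Orientations are given as a unit quaternion [x, y, z, w].
In Python, from workcell import ctrl, jaws, solver, eyes, workorder gives the robot as it stands. The module is installed in compiled form; this text tells all that it offers. Calls block until the motion is done:
- ctrl.reach(position, orientation): joint-space move of the TCP to a pose.
- ctrl.move_l(position, speed=0.15, orientation=None, force_limit=None): straight line of the TCP; orientation=None keeps the orientation; speed is the mean speed in m/s. With force_limit (N) it stops when the force on the tool has changed by that much, and returns True; else False.
- ctrl.move_j(angles): joint-space move.
- jaws.gripper_to(opening): finger opening in m; the grip force is fixed at half the most; returns when the fingers have stopped.
- ctrl.sleep(seconds).
- solver.inverse_kinematics(position, orientation): joint angles nearest the present ones, or None.
- ctrl.read_state(): the state.
- eyes.read_camera(name): name is "side" or "top"; returns (picture, depth): 480x640x3 uint8, red, green, blue; 480x640 float32, m along the optical axis (not along the pixel's ray), 0 where there is no reading.
- eyes.get_calibration(name): a dict with "mtx" (3x3 intrinsics, pixels), "k1" (the pictures are not rectified: a ray, as slopes to the right and down, at radius r is drawn at 1 + k1 r^2 times it, then the intrinsics apply), "R" (3x3) and "t" (3): a world point X has camera coordinates R X + t. Camera axes: x right, y down, z forward; pixel columns grow to the right and rows downward; lengths in m; the calibration is good to about 2 mm. A picture is of the moment at which its call begins. get_calibration takes no time and is no camera call.
A pose or a line that the arm cannot do raises ctrl.PlanningError and nothing moves.
- workorder.close_job(): hands the job in; it is judged then, once.
The state is a dict: "time": time; "qpos": joint angles; "dq": joint speeds; "tau": joint torques, N m; "position": TCP position; "ee_rot": TCP orientation; "ft_force": force on the tool from outside, world axes, zero at the start; "ft_torque": the same for the moment, N m; "finger_gap": finger opening in m; "gripper_force": force on a finger pad.
Only numpy, scipy, OpenCV 4.12 (cv2) and the standard library are available. Lean on these libraries where they do the work, as an engineer would, in place of code of your own. Each camera call takes 0.05 s, during which the arm holds its last target. There are 200 camera calls.

## Working session

There is one attempt and no reset: what is moved stays moved. The work goes in short steps, each a Python script; the robot and the scene stay as the last script left them, time stands still between calls to the robot, and variables do not carry over. Pictures are saved under pics/ and viewed, at most 10 in all, crops included, and the job is handed in when it is done.

```bash
mkdir -p pics; cat > h.py <<'E'
import numpy as np, cv2
from workcell import ctrl, jaws, solver, eyes, workorder
def snap(n,f):
    p,d=eyes.read_camera(n); cv2.imwrite(f'pics/{f}.png',p[:,:,::-1]); np.save(f'pics/{f}.npy',d); return p,d
def world(n,d,u,v,z=None):
    c=eyes.get_calibration(n); K=np.array(c['mtx']);R=np.array(c['R']);t=np.array(c['t'])
    s=cv2.undistortPoints(np.array([[[u,v]]],float),K,np.array([c['k1'],0,0,0.]))[0,0]
    s=np.array([s[0],s[1],1.])
    o=-R.T@t; r=R.T@s
    if z is not None: return o+r*(z-o[2])/r[2]
    return o+r*d[int(round(v)),int(round(u))]
E
python3 - <<'E'
from h import *
for n in('top','side'):
    snap(n,n+'0'); c=eyes.get_calibration(n); print(n,c['k1'],np.round(c['mtx'],1).tolist(),np.round(-np.array(c['R']).T@c['t'],3), np.round(c['R'],2).tolist())
s=ctrl.read_state();print(s['time'],s['ee_rot'],s['finger_gap'],s['ft_force'])
E
```

```text
top -0.039288973668993595 [[445.7, 0.0, 320.4], [0.0, 445.7, 236.8], [0.0, 0.0, 1.0]] [0.405 0.009 1.026] [[-0.03, -1.0, -0.0], [-0.98, 0.03, -0.2], [0.2, -0.0, -0.98]]
side -0.13432810224814765 [[481.1, 0.0, 319.5], [0.0, 481.1, 241.5], [0.0, 0.0, 1.0]] [ 0.186 -0.666  0.719] [[0.85, -0.52, -0.02], [-0.34, -0.52, -0.78], [0.4, 0.68, -0.62]]
0.1 [ 1.79895392e-01  9.83685174e-01 -1.03676191e-03 -2.27837861e-04] 0.08569471473848429 [-1.03288001 -0.2234896  -0.29402186]
```

View pics/top0.png

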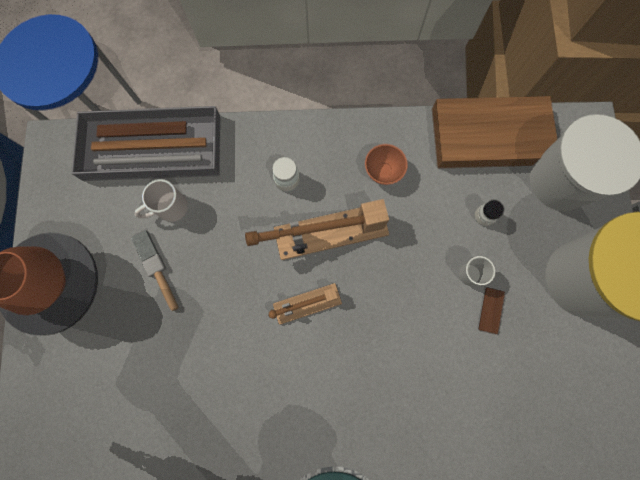

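View pics/side0.png

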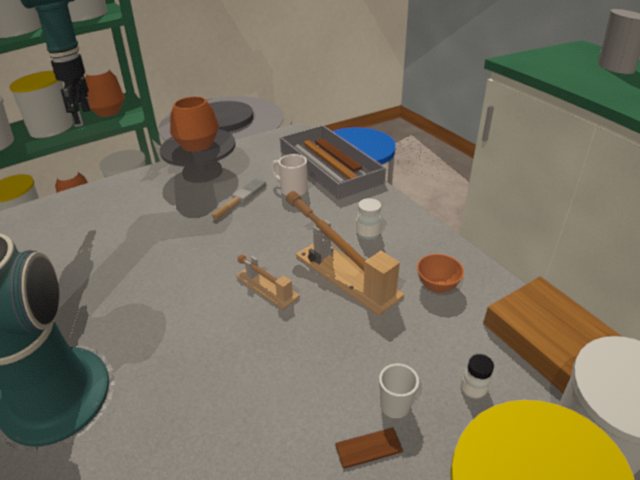

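The top picture shows the big rack with its knob at about (252,238), eye block at (375,215), fork near (298,243). The robot base is at the bottom. I'll enlarge both views.

```bash
python3 - <<'E'
import cv2
p=cv2.imread('pics/top0.png')[190:270,235:395]
cv2.imwrite('pics/topc.png',cv2.resize(p,None,fx=5,fy=5,interpolation=cv2.INTER_CUBIC))
p=cv2.imread('pics/side0.png')[180:315,270:415]
cv2.imwrite('pics/sidec.png',cv2.resize(p,None,fx=4.4,fy=4.4,interpolation=cv2.INTER_CUBIC))
E
```

```text
(no output)
```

View pics/topc.png

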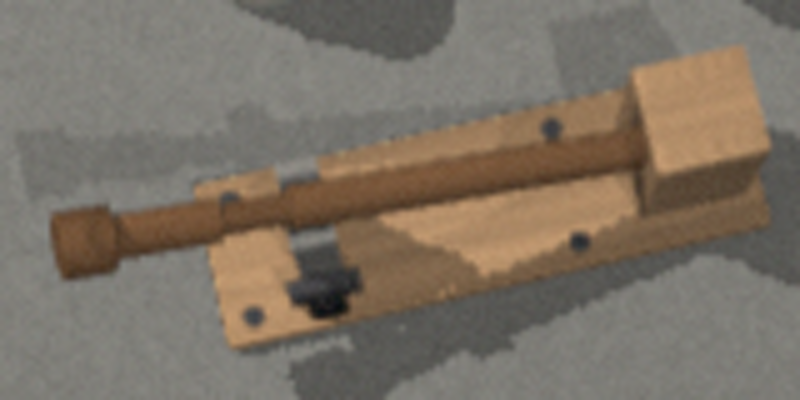

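View pics/sidec.png

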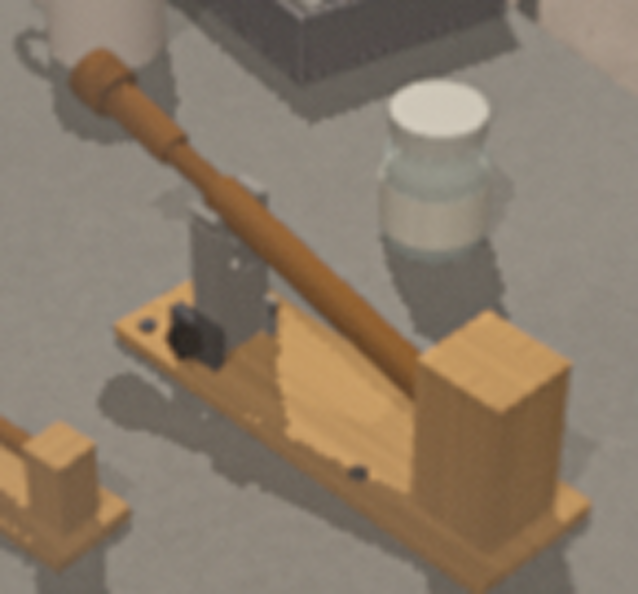

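The crops show the eye-block top corners at full-image (361.4,205.6), (384,199.4), (389,219.6), (364.6,226), the base corners at (274,227), (281.4,260), (388.6,235), and the knob end near (246.4,239). The jaw is on the far side and the prong with the clamp is on the robot side.

```bash
cat > geo.py <<'E'
from h import *
from scipy.optimize import least_squares
obs=[((361.4,205.6),(24,-100,100)),((384,199.4),(24,-150,100)),((389,219.6),(-24,-150,100)),((364.6,226),(-24,-100,100)),
 ((274,227),(40,100,10)),((281.4,260),(-40,100,10)),((388.6,235),(-40,-160,10))]
P=np.array([o[1] for o in obs])/1000
W=np.array([world('top',None,*o[0],z=o[1][2]/1000) for o in obs])
def T(p,P): c,s=np.cos(p[2]),np.sin(p[2]); return np.c_[p[0]+c*P[:,0]-s*P[:,1],p[1]+s*P[:,0]+c*P[:,1]]
r=least_squares(lambda p:(T(p,P)-W[:,:2]).ravel(),[W[:,0].mean(),W[:,1].mean(),0],loss='soft_l1',f_scale=.002)
p=r.x
E
python3 - <<'E'
from geo import *
print(p,np.round((T(p,P)-W[:,:2])*1000,1).tolist())
d=np.load('pics/top0.npy')
c,s=np.cos(p[2]),np.sin(p[2])
def tor(w): q=w[:2]-p[:2]; return np.round(1000*np.array([c*q[0]+s*q[1],-s*q[0]+c*q[1],w[2]]),1)
for u,v in [(249,237.5),(252,237),(255,236.5),(262,236),(272,234),(282,232),(300,229),(320,225),(340,221),(355,219),(375,212)]:
    print(u,v,tor(world('top',d,u,v)))
d=np.load('pics/side0.npy')
print('side')
for a,b in [(95,85),(110,75),(145,115),(193,170),(240,205),(300,265),(350,310),(400,360),(490,360)]:
    u,v=270+a/4.4,180+b/4.4; print(a,b,tor(world('side',d,u,v)))
for z in(.1,):print(tor(world('side',d,270+490/4.4,180+312/4.4,z)),'exp 24,-100', tor(world('side',d,270+502/4.4,180+412/4.4,z)),'exp -24,-150')
E
```

```text
[0.62306807 0.01025253 0.19333715] [[2.7, 0.3], [0.1, 0.8], [-1.8, -0.6], [0.8, -4.4], [-0.3, 1.6], [-0.2, 2.4], [-0.6, -2.2]]
249 237.5 [ -2.3 145.  139.2]
252 237 [ -2.8 138.8 140. ]
255 236.5 [ -1.7 133.3 133.9]
262 236 [ -2.  119.8 125.8]
272 234 [ -2.   98.9 123.3]
282 232 [1.000e-01 7.830e+01 1.122e+02]
300 229 [ -0.5  40.1 105.1]
320 225 [ 0.6 -3.6 95.5]
340 221 [  2.7 -48.7  81.7]
355 219 [  2.2 -83.   70.7]
375 212 [   1.1 -124.9   99.4]
side
95 85 [-10.7 134.1 130. ]
110 75 [ -5.  128.6 136. ]
145 115 [ -0.9 107.3 120.1]
193 170 [ -3.7  68.4 107.5]
240 205 [ -2.5  35.6 102.8]
300 265 [-3.5 -7.6 90.6]
350 310 [ -0.8 -39.   79.8]
400 360 [ -3.2 -74.4  71.9]
490 360 [   0.7 -125.   101.1]
[  26.8 -101.6  100. ] exp 24,-100 [ -20.3 -151.   100. ] exp -24,-150
```

```bash
cat >> geo.py <<'E'
from scipy.spatial.transform import Rotation
c,s=np.cos(p[2]),np.sin(p[2]); X=np.array([c,s,0]);Y=np.array([-s,c,0])
# tool y along rack x, tool z down
Q=Rotation.from_matrix(np.c_[np.cross(X,[0,0,-1.]),X,[0,0,-1.]]).as_quat()
def w(x,y,z): return np.array([p[0],p[1],0])+X*x/1e3+Y*y/1e3+np.array([0,0,z/1e3])
def rs():
    st=ctrl.read_state(); q=np.array(st['position'])-[p[0],p[1],0]; f=np.array(st['ft_force'])
    print('t%.2f'%st['time'],'pos',np.round(1e3*np.array([q@X,q@Y,q[2]]),1),'F',np.round([f@X,f@Y,f[2]],1)); return st
E
python3 - <<'E'
from geo import *
st=rs()
ctrl.move_l(np.array(st['position'])+[0,0,.08],speed=.2)
jaws.gripper_to(0)
ctrl.reach(w(0,180,230),Q); rs()
ctrl.move_l(w(0,180,100),speed=.12); rs()
print(ctrl.move_l(w(0,125,100),speed=.015,force_limit=4)); rs(); print(ctrl.read_state()['finger_gap'])
snap('side','s1')
E
```

```text
t0.10 pos [-258.1  682.7  230. ] F [-1.1 -0.  -0.3]
t3.46 pos [1.000e-01 1.810e+02 2.303e+02] F [-0.1  0.8  0.6]
t4.69 pos [  0.9 180.1 101.1] F [-0.3 -0.5  0.2]
True
t6.90 pos [ -0.2 145.5  99.6] F [0.2 1.5 0.6]
-3.24652264199891e-05
```

```bash
python3 - <<'E'
from geo import *
print(ctrl.move_l(w(0,120,100),speed=.012,force_limit=8)); rs()
ctrl.sleep(.2); rs(); snap('side','s2'); snap('top','t2')
a=cv2.imread('pics/s2.png')[170:315,265:425]; cv2.imwrite('pics/s2c.png',cv2.resize(a,None,fx=4,fy=4,interpolation=cv2.INTER_CUBIC))
E
```

```text
True
t7.56 pos [ -0.2 145.6  99.2] F [0.6 1.2 1.4]
t7.76 pos [ -0.3 145.7  99. ] F [0.4 0.8 1.5]
```

View pics/s2c.png

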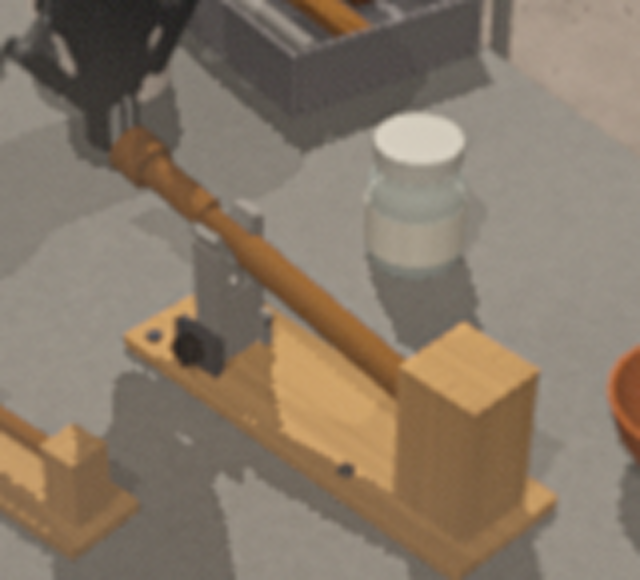

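The side picture shows the neck over the fork with the knob against the fingers. The push stopped hard at knob face y≈134 mm, as expected for a tip that is home on a slanted stick. Now I'll press just inboard of the fork.

```bash
python3 - <<'E'
from geo import *
ctrl.move_l(w(0,165,100),speed=.1)
ctrl.move_l(w(0,165,165),speed=.15)
ctrl.move_l(w(0,18,165),speed=.15)
ctrl.move_l(w(0,18,112),speed=.1); ctrl.sleep(.2); rs()
print(ctrl.move_l(w(0,18,50),speed=.012,force_limit=3)); st=rs()
z=st['position'][2]*1e3
ctrl.move_l(w(0,18,z+4),speed=.02); ctrl.sleep(.1)
print(ctrl.move_l(w(0,18,50),speed=.008,force_limit=11)); rs()
E
```

```text
t10.80 pos [  0.8  17.8 113.1] F [ 0.   0.2 -0. ]
True
t12.78 pos [ 0.1 18.1 96.1] F [-0.3 -0.4  3.5]
True
t16.90 pos [ 1.3 17.8 71.1] F [-0.8 -0.2  4. ]
```

```bash
python3 - <<'E'
from geo import *
ctrl.move_l(w(0,18,75),speed=.02); ctrl.sleep(.15); rs()
print(ctrl.move_l(w(0,18,55),speed=.006,force_limit=15)); rs()
ctrl.move_l(w(0,18,80),speed=.03)
ctrl.move_l(w(0,18,160),speed=.15)
ctrl.move_l(w(0,175,160),speed=.15); rs()
d=snap('side','s3')[1]; dt=snap('top','t3')[1]
a=cv2.imread('pics/s3.png')[170:315,265:425]; cv2.imwrite('pics/s3c.png',cv2.resize(a,None,fx=4,fy=4,interpolation=cv2.INTER_CUBIC))
for a,b in [(280,223),(300,218),(320,224),(340,221),(355,218)]:
    q=world('top',dt,a,b)-[p[0],p[1],0]; print(np.round([q@X*1e3,q@Y*1e3,q[2]*1e3],1))
E
```

```text
t17.44 pos [-0.3 18.  74.7] F [-0.2  0.2 -0.7]
True
t18.90 pos [ 0.9 18.1 71. ] F [-1.9 -0.4  4.2]
t21.27 pos [ -0.  174.3 159.9] F [-0.4 -0.  -0. ]
[49.8 83.2 -4. ]
[50.8 34.3 -3.2]
[ 9.6 -5.5 66.1]
[  5.4 -49.8  70.1]
[  6.4 -84.7  62.1]
```

View pics/s3c.png

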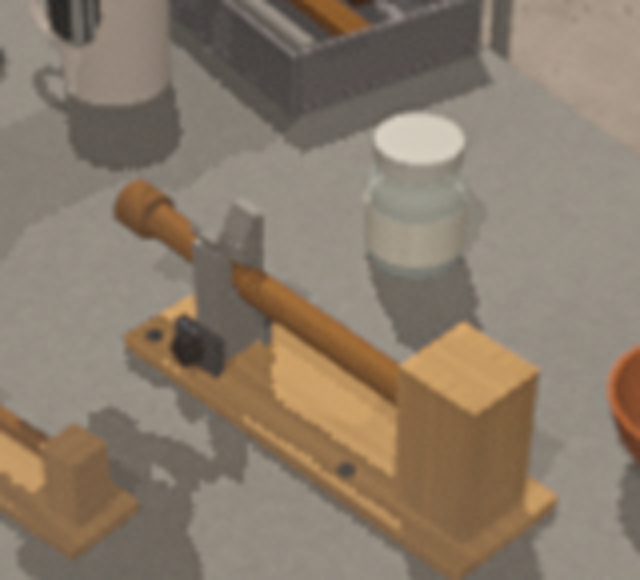

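The stick is now down between prong and jaw, and it hit the same hard stop (71 mm) twice. The tip may have come off the wall slightly while the stick levelled, so I'll nudge it lengthwise again.

```bash
python3 - <<'E'
from geo import *
ctrl.move_l(w(0,175,53),speed=.12); ctrl.sleep(.15); rs()
print(ctrl.move_l(w(0,135,53),speed=.012,force_limit=4)); y=rs()
print(ctrl.move_l(w(0,135,53),speed=.008,force_limit=9)); rs()
ctrl.move_l(w(0,175,53),speed=.1)
ctrl.move_l(w(0,175,160),speed=.15); rs()
dt=snap('top','t4')[1]; snap('side','s4')
a=cv2.imread('pics/s4.png')[205:265,285:345]; b=cv2.imread('pics/t4.png')[200:260,245:325]
f=lambda i:cv2.resize(i,None,fx=6,fy=6,interpolation=cv2.INTER_CUBIC)[:360]
im=np.hstack([f(a),f(b)])[:, :800]; cv2.imwrite('pics/c4.png',im)
E
```

```text
t22.56 pos [  1.  175.1  54.3] F [-0.3 -0.5 -0.8]
True
t24.64 pos [ -0.4 148.7  52.5] F [0.6 1.2 1.5]
True
t25.26 pos [ -0.9 148.7  51.9] F [0.6 2.3 0.5]
t26.53 pos [ -0.8 174.8 158.9] F [0.  0.1 0.3]
```

View pics/c4.png

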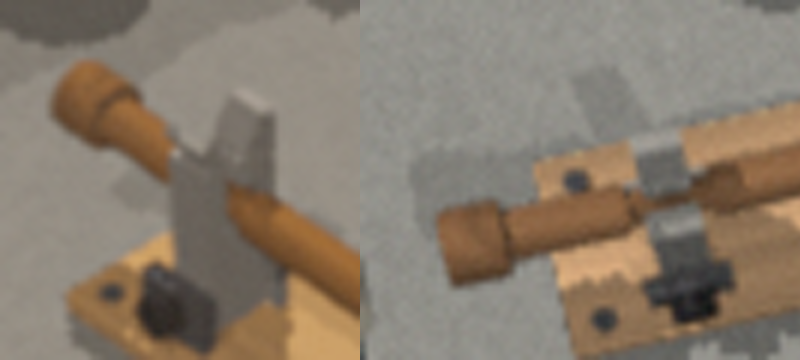

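The jaw covers the neck in both views. The face position (137.7 mm) agrees with the first push to about 1 mm. I'll give it one firmer nudge, check that it doesn't move, then hand in.

```bash
python3 - <<'E'
from geo import *
ctrl.move_l(w(0,175,53),speed=.12)
ctrl.move_l(w(0,153,53),speed=.06); ctrl.sleep(.15); rs()
print(ctrl.move_l(w(0,135,53),speed=.008,force_limit=14)); rs()
ctrl.move_l(w(0,175,53),speed=.1)
ctrl.move_l(w(0,175,160),speed=.15)
dt=snap('top','t5')[1]
b=cv2.imread('pics/t5.png')
# sticks' profile along the axis: heights of surface at x~0 in rack coords
v,u=np.mgrid[205:250,235:395]
pts=np.array([world('top',dt,a,bb) for a,bb in zip(u.ravel(),v.ravel())])-[p[0],p[1],0]
r=np.c_[pts@X,pts@Y,pts[:,2]]*1e3
for y in range(-90,150,6):
    m=(abs(r[:,1]-y)<3)&(abs(r[:,0])<14)&(r[:,2]>25)
    if m.any():
        k=r[m]; print(y,'topz %.0f'%k[:,2].max(),'x %.1f'%np.median(k[k[:,2]>k[:,2].max()-12][:,0]))
print('knob end y',np.percentile(r[(r[:,1]>115)&(r[:,2]>45)&(abs(r[:,0])<12)][:,1],[90,98,100]))
m=(r[:,2]>92)&(abs(r[:,0])<26)&(r[:,1]<-90); print('eye block y',np.percentile(r[m][:,1],[0,2,98,100]))
rs()
E
```

```text
t28.34 pos [ -0.  153.1  53. ] F [0.7 0.2 0.5]
True
t29.50 pos [ -0.3 148.7  52.7] F [0.8 1.6 0.6]Traceback (most recent call last):
  File "<stdin>", line 11, in <module>
  File "h.py", line 6, in world
    c=eyes.get_calibration(n); K=np.array(c['mtx']);R=np.array(c['R']);t=np.array(c['t'])
ValueError: time passes only in moves, steps and waits
```

```bash
python3 - <<'E'
from geo import *
rs(); print(workorder.close_job())
E
```

```text
t30.83 pos [ -1.2 174.8 158.4] F [-0.7 -0.5 -0.6]
the job is handed in; nothing more can be done
None
```

The stick was slid home in the eye and pressed down to a repeatable hard stop in the fork. The jaw looked shut over the neck in the last close-up, no push or press was set above 15 N, and I handed the job in at about 31 s. The verdict wasn't shown to me.

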